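# Tighten the camera-arm foot with the click wrench

## Task

Take the click wrench from the tool mat, fit its socket fully down over the square screw head of the camera arm's clamp foot, and tighten the screw clockwise until the wrench clicks (its handle breaks over); stop pulling at once, do not drag the handle on past the click. Then lift the wrench off and set it gently back down flat on the mat, from socket to handle end, leaving the other things on the bench where they are.

Things in the scene. Friction and masses are not known exactly. Their poses are not given: they have to be found in the camera images.
- wrench: the click wrench (its handle), 273 mm long, 430 to 550 g, lying level on the mat, socket down. Origin: on the socket's axis at the underside it lies on. x runs from the socket along the handle, z up. Neck 18 mm wide to x = 80 mm, then a straight flat-sided black grip 24 mm wide, 26 mm tall (z = 0 to 26) to x = 240 mm. Centre of mass near x = 100 mm; grip it at x = 115 to 135 mm
- wrench_head: the wrench's steel head, a block 56 x 56 x 26 mm; same origin and, while the wrench is straight, same axes as the wrench. The handle can turn on it about the socket's axis (the break-over). A square socket 38 mm wide, 18 mm deep, closed at its top, opens in its underside, sides parallel to the head's x and y, with a 4 mm bevel at the mouth
- socket (a point): the point on the socket's axis at its closed top end, 18 mm above the wrench's underside; it meets the screw's top when the socket is fully down. After a click the handle springs back straight when let off; counter-clockwise the wrench is rigid
- grip (a point): point in the grip's middle at x = 125 mm of the wrench, 13 mm above its underside. The wrench stays rigid up to 1.4 N m clockwise about the socket's axis (11 N of pull here; in a firm grasp about half is felt as twist), then clicks: the handle gives clockwise and the torque drops (1.0 N m at 0.06 rad of give, 0.7 at 0.1), hard stop at 0.18 rad.
- handle_end (a point): end of the grip, at x = 240 mm of the wrench, 13 mm above its underside
- screw_top (a point): centre of the top of the square steel clamp screw, 75 mm above the bench; head 34 mm square, 24 mm tall, on a round collar of 62 mm diameter; x and y parallel to the head's sides, z up along its axis. It turns clockwise (seen from above) against light friction (0.07 N m) for 0.2 to 0.5 rad, which cannot be seen from its pose, and then comes up hard
- foot: the fixed white clamp foot: plate 120 x 110 x 14 mm with a collar to 50 mm height in its middle and two low ribs up to 44 mm; origin under its centre, at bench level
- mat: flat cork mat fixed on the bench, 360 mm (its x) by 170 mm (its y), 4 mm thick; origin under its centre, at bench level
- slide_box: bystander: closed grey slide box, 90 x 170 x 32 mm; origin under its centre
- counter: bystander: grey five-key tally counter, 60 x 130 mm, 38 mm tall; origin under its centre
- canister: bystander: round aluminium lens canister, 36 mm diameter, 42 mm tall; origin under its centre

How it is judged (in metres and radians):
On the way, in this order (a step that is already met when the one before it is completed fails the run):
1. the socket is fully down over the screw head (horizontal distance between socket and screw_top below 0.005 m and distance between socket and screw_top below 0.007 m and angle between socket's own z axis and vertical below 0.12 rad), for 0.2 s.
2. on the screw, the wrench's handle breaks over (clicks) (all of step 1 and angle between the x axis of wrench and the x axis of wrench_head, either way round above 0.025 rad), for 0.02 s.
At the end, for the whole second after the job is handed in: the wrench lies still, straight and flat (within 0.08 rad, underside within 5 mm of the mat's top), socket down, with its socket axis and its handle end both over the 360 x 170 mm mat (x of socket in the frame of mat between -0.18 and 0.18 m and y of socket in the frame of mat between -0.085 and 0.085 m and x of handle_end in the frame of mat between -0.18 and 0.18 m and y of handle_end in the frame of mat between -0.085 and 0.085 m and height (world z) of wrench below 0.009 m and angle between wrench's own z axis and vertical below 0.08 rad and angle between the x axis of wrench and the x axis of wrench_head, either way round below 0.03 rad and linear speed of wrench below 0.02 m/s and angular speed of wrench below 0.2 rad/s); the robot touches nothing.
It fails at once if the handle is dragged on past the click: broken over by more than 0.15 rad (angle between the x axis of wrench and the x axis of wrench_head, either way round above 0.15 rad).
It fails at once if the wrench is dropped: it falls faster than 0.8 m/s with no finger on it (linear speed of wrench above 0.8 m/s and contact force between the fingers and wrench below 0.1 N).
It fails at once if the slide box is pushed more than 20 mm or tipped (distance of slide_box from where it was at the start of the episode above 0.02 m or angle between slide_box's own z axis and vertical above 0.3 rad).
It fails at once if the tally counter is pushed more than 20 mm or tipped (distance of counter from where it was at the start of the episode above 0.02 m or angle between counter's own z axis and vertical above 0.3 rad).
It fails at once if the lens canister is pushed more than 20 mm or tipped (distance of canister from where it was at the start of the episode above 0.02 m or angle between canister's own z axis and vertical above 0.3 rad).
It also fails if it takes over 72 s, if anything falls off the work surface, if the arm or the gripper's body presses on something with over 40 N, if the wrist force passes 120 N, or if a joint passes its speed limit or range.

## Robot

A 6-joint arm with a two-finger parallel gripper is mounted at the origin on the work surface. World frame = base frame: x ahead of the robot, y to its left, z up, the work surface at z = 0. Lengths are in mm, angles in rad, forces in N, time in s.
With the tool pointing down it reaches from about 350 to 875 mm from the base axis. Payload 4.2 kg.
Tool frame: the origin (TCP) lies between the finger pads; the fingertips stand 25 mm ahead of it and the grasp point (between the pads) lies 6 mm ahead of it; z points along the fingers, y is the line along which they close (so a half turn about z gives the same grasp; the last joint's range is limited). The gripper opens to 85 mm and grips with 20 to 120 N. Pads are 22 mm wide; open, the fingers measure 114 mm over their backs; the gripper's body (76 mm by 85 mm) begins 54 mm behind the grasp point. The pads swing forward as they close: fully open they stand 13 mm farther back than shut.
Start: joints at [1.477, 0.385, 0.008, 0, -1.194, -0.259], TCP at [215.921, 586.496, 256.312] pointing down, gripper open.
Joint ranges: [-3.14, 3.14], [-1.21, 2.06], [-1.07, 1.41], [-3.16, 2.05], [-2.99, -0.16], [-3.1, 3.1]. Speed limits (rad/s): [2.79, 2.79, 3.14, 3.14, 3.14, 3.14].

## Interface

Orientations are given as a unit quaternion [x, y, z, w].
In Python, from bench import arm gives the robot as it stands.
- The arm moves only by the shell command python3 -m pendant 'ROWS'. ROWS is JSON, a list of rows, each a list of 7 numbers: the shift along the tool's x, y, z in m, then the turn, a rotation vector about the tool's x, y, z in degrees, then the finger opening in m, from 0 to 0.0854. In form: [[x, y, z, wx, wy, wz, fingers], ...]. A call has 1 to 12 rows; each row shifts and turns the commanded pose from where the row before left it, along the tool's axes as they then stand; what a row does not reach is not made up. A row lasts 1/10 s, in which the tool goes at most 50 mm and 8.59 degrees, less where a joint would pass 70% of its speed; a pose out of reach is approached as far as the arm can. A call is refused whole if a number of a shift passes 0.05 or a number of a turn 8.59, either way. A call with a gripper value outside its range is refused whole. The fingers move at their own pace and stop on an object; the grip force is fixed at half the most. Time passes only in rows, so rows that do not move let the fingers close. It gives the time, the measured TCP pose, the force, the opening and the grip force at its end, in the units of the state.
- arm.read_state(): the state, without advancing time (a new reading comes with each control period).
- arm.get_image(name): name is "side" or "top"; returns a dict with "image" (384x512x3 uint8, red, green, blue), "fx", "fy", "cx", "cy" (pixels), "k1" (the pictures are not rectified: a ray, as slopes to the right and down, at radius r is drawn at 1 + k1 r^2 times it, then the intrinsics apply), "xyz" and "rotation" of the camera in the world. Camera axes: x right, y down, z forward; pixel columns grow to the right and rows downward; lengths in mm; the calibration is good to about 2 mm. A picture is of the moment at which its call begins. There is no depth.
- arm.job_done(): hands the job in; it is judged then, once.
The state is a dict: "clock": time; "joints": joint angles; "joint_vel": joint speeds; "joint_efforts": joint torques, N m; "position": TCP position; "ee_rot": TCP orientation; "contact_force": force on the tool from outside, world axes, zero at the start; "wrist_torque": the same for the moment, N m; "gripper_width": finger opening in mm; "grasp_force": force on a finger pad.
Only numpy, scipy, OpenCV 4.12 (cv2) and the standard library are available. Lean on these libraries where they do the work, as an engineer would, in place of code of your own. Each camera call takes 0.05 s, during which the arm holds its last target. There are 200 camera calls.

## Working session

There is one attempt and no reset: what is moved stays moved. The work goes in short steps, Python scripts to look and compute and a shell command to move; the robot and the scene stay as the last step left them, time stands still between calls to the robot, and variables do not carry over. Pictures are saved under pics/ and viewed, at most 10 in all, crops included, and the job is handed in when it is done.

```bash
mkdir -p pics; python3 - <<'E'
from bench import arm
import cv2
s=arm.read_state();print(s)
for n in("top","side"):
    d=arm.get_image(n);cv2.imwrite(f"pics/{n}0.png",d["image"][:,:,::-1])
    print({k:v for k,v in d.items() if k!="image"})
E
```

```text
{'clock': 0.0, 'joints': array([ 1.47662975e+00,  3.85547142e-01,  6.60787417e-03, -5.09056363e-04,
       -1.19398506e+00, -2.58606856e-01]), 'joint_vel': array([-0.00247587,  0.00048641, -0.00013573, -0.00015436,  0.00082888,
        0.00014299]), 'joint_efforts': array([-1.45447589e-04, -3.92282259e+01,  1.88408285e+01,  4.18632746e+00,
       -4.57266826e-03,  8.21928978e-06]), 'position': array([215.72842982, 586.01776385, 255.21868388]), 'ee_rot': array([ 9.84467086e-01, -1.75565852e-01, -1.48388298e-04,  1.07983717e-03]), 'contact_force': array([-0.07968386, -0.29215001, -0.23107971]), 'wrist_torque': array([ 0.02129713, -0.00919749,  0.00750238]), 'grasp_force': 0.0, 'gripper_width': 85.33731363999583}
{'fx': 358.7192728016696, 'fy': 358.7192728016696, 'cx': 253.08080415601435, 'cy': 190.18952225177935, 'k1': -0.10843430098046153, 'xyz': array([ 348.18735107,   -7.64928993, 1146.86812785]), 'rotation': array([-0.69803616,  0.71072083, -0.05593851,  0.0670246 ])}
{'fx': 372.1168004911899, 'fy': 372.1168004911899, 'cx': 258.78125419120016, 'cy': 185.77788771236487, 'k1': 0.036650967008872055, 'xyz': array([366.2680524 , 894.90608108, 749.40376145]), 'rotation': array([-0.09479889,  0.8851863 , -0.45406063,  0.03587952])}
```

View pics/top0.png

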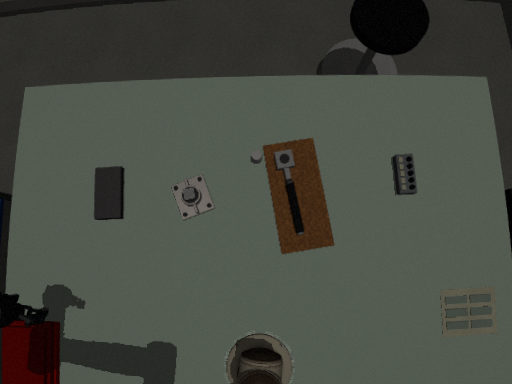

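View pics/side0.png

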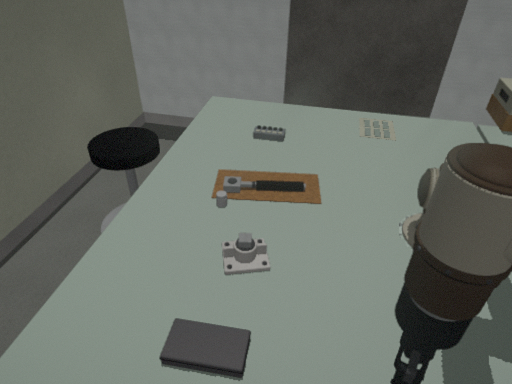

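Top view: wrench head is at about (285,158), grip end at (299,233), screw head at (190,194), canister at (256,157). The side view shows the same layout, with the arm clear at the right. Next I measure with masks and rays.

```bash
cat > h.py <<'E'
import numpy as np, cv2
from scipy.spatial.transform import Rotation as R
from bench import arm
def ray(d,px):
    K=np.array([[d["fx"],0,d["cx"]],[0,d["fy"],d["cy"]],[0,0,1]])
    u=cv2.undistortPoints(np.float64(px).reshape(-1,1,2),K,np.array([d["k1"],0,0,0.])).reshape(-1,2)
    return R.from_quat(d["rotation"]).apply(np.c_[u,np.ones(len(u))])
def plane(d,px,z):
    v=ray(d,px); return d["xyz"]+v*((z-d["xyz"][2])/v[:,2])[:,None]
def tri(d1,p1,d2,p2):
    a=ray(d1,[p1])[0];b=ray(d2,[p2])[0];t=np.linalg.lstsq(np.c_[a,-b],d2["xyz"]-d1["xyz"],rcond=None)[0]
    A=d1["xyz"]+a*t[0];B=d2["xyz"]+b*t[1];return (A+B)/2,np.linalg.norm(A-B)
def proj(d,P):
    K=np.array([[d["fx"],0,d["cx"]],[0,d["fy"],d["cy"]],[0,0,1]])
    r=R.from_quat(d["rotation"]).inv();
    return cv2.projectPoints(np.float64(P).reshape(-1,1,3),r.as_rotvec(),-r.apply(d["xyz"]),K,np.array([d["k1"],0,0,0.]))[0].reshape(-1,2)
def biggest(m):
    c,_=cv2.findContours(m.astype(np.uint8),cv2.RETR_EXTERNAL,cv2.CHAIN_APPROX_NONE)
    return max(c,key=cv2.contourArea).reshape(-1,2)
E
python3 - <<'E'
from h import *
T=arm.get_image("top");S=arm.get_image("side")
def rect(p): 
    c,s,a=cv2.minAreaRect(np.float32(p[:,:2]));return np.round(c,1),np.round(s,1),round(a,1)
hsv=cv2.cvtColor(T["image"],cv2.COLOR_RGB2HSV)
roi=np.zeros((384,512),bool);roi[130:260,255:340]=1
m=roi&(hsv[...,0]<18)&(hsv[...,1]>110)&(hsv[...,2]>60)
c=biggest(m);print("mat",rect(plane(T,c,4)))
hull=np.zeros((384,512),np.uint8);cv2.fillPoly(hull,[cv2.convexHull(c)],1)
g=hsv[...,2]<45; g=(hull>0)&g
c=biggest(g);print("grip px",cv2.minAreaRect(c),rect(plane(T,c,30)))
h=(hull>0)&(hsv[...,1]<90)&(hsv[...,2]>70)
c=biggest(h);print("head",cv2.minAreaRect(c),rect(plane(T,c,30)))
a=cv2.resize(T["image"][140:245,255:325],None,fx=4,fy=4,interpolation=cv2.INTER_CUBIC)
b=cv2.resize(T["image"][170:225,165:220],None,fx=7,fy=7,interpolation=cv2.INTER_CUBIC)
e=cv2.resize(S["image"][225:280,215:275],None,fx=6,fy=6,interpolation=cv2.INTER_CUBIC)
o=np.zeros((600,800,3),np.uint8);o[:420,:280]=a;o[:385,280:665]=b;
o[420:600,0:280]=cv2.resize(S["image"][165:210,208:330],(280,180)) if 0 else 0
cv2.imwrite("pics/c1.png",cv2.convertScaleAbs(o[:430,:670,::-1],alpha=1.4))
cv2.imwrite("pics/c2.png",cv2.convertScaleAbs(e[:,:,::-1],alpha=1.3))
E
```

```text
mat (array([ 534.5, -134. ]), array([357.3, 168.1]), 8.5)
grip px ((289.88818359375, 193.16122436523438), (82.27325439453125, 12.46662712097168), 73.03385162353516) (array([ 535.2, -107.3]), array([262.2,  39.7]), 15.0)
head ((284.29412841796875, 158.17648315429688), (16.97749137878418, 16.97749137878418), 75.96376037597656) (array([647.4, -93.6]), array([55. , 55.1]), 11.5)
```

View pics/c1.png

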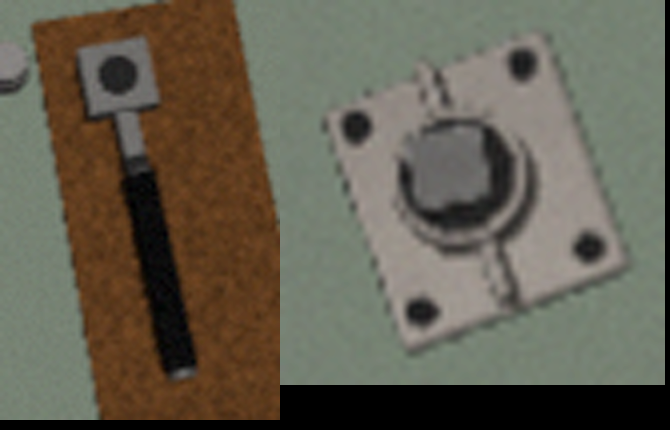

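View pics/c2.png

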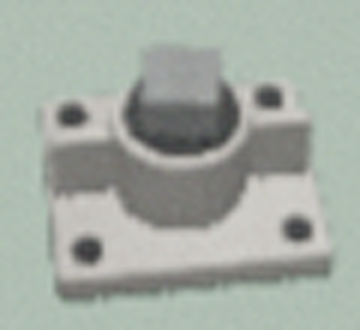

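The crops show the screw's light top face at about px (189,194) in the top image, turned a few degrees. The grip runs straight along the mat. Now I measure the angles precisely.

```bash
python3 - <<'E'
from h import *
T=arm.get_image("top");S=arm.get_image("side")
hsv=cv2.cvtColor(T["image"],cv2.COLOR_RGB2HSV);gr=cv2.cvtColor(T["image"],cv2.COLOR_RGB2GRAY)
# grip
k=np.zeros(gr.shape,bool);k[182:236,280:310]=1
g=k&(gr<32);c=biggest(g);w=plane(T,c,30);r=cv2.minAreaRect(np.float32(w[:,:2]));print("grip",r,len(c))
ys,xs=np.nonzero(g);P=plane(T,np.c_[xs,ys],30)[:,:2];u=np.linalg.svd(P-P.mean(0))[2][0];print("pca",P.mean(0),u,np.degrees(np.arctan2(u[1],u[0])))
# screw face in both views, 8x
def face(d,x0,y0,x1,y1,lo,hi,name):
    im=cv2.resize(cv2.cvtColor(d["image"],cv2.COLOR_RGB2GRAY)[y0:y1,x0:x1],None,fx=8,fy=8,interpolation=cv2.INTER_CUBIC)
    m=((im>lo)&(im<hi)).astype(np.uint8);m=cv2.morphologyEx(m,cv2.MORPH_OPEN,np.ones((25,25)))
    c=biggest(m);px=(c+.5)/8-.5+[x0,y0];w=plane(d,px,75)[:,:2]
    print(name,cv2.minAreaRect(np.float32(w)),"px",cv2.minAreaRect(np.float32(px))[0]); 
    return px
print(gr[184:206:2,178:204:2]);
gs=cv2.cvtColor(S["image"],cv2.COLOR_RGB2GRAY);print(gs[230:252:2,234:258:2])
face(T,178,184,202,206,75,112,"top");face(S,234,226,258,244,115,150,"side")
# plate
c=biggest((gr>118)&(hsv[...,1]<30)&(np.indices(gr.shape)[1]<225)&(np.indices(gr.shape)[1]>160)&(np.indices(gr.shape)[0]>165)&(np.indices(gr.shape)[0]<225));print("foot",cv2.minAreaRect(np.float32(plane(T,c,14)[:,:2])))
c,_=cv2.findContours(((gr<60)).astype(np.uint8)[150:225,85:130],0,1);print("box",plane(T,[[109,193]],32))
print("can",plane(T,[[256,157]],42))
E
```

```text
grip ((489.8766174316406, -118.39978790283203), (164.91604614257812, 31.3949031829834), 9.94569206237793) 115
pca [ 489.0129195  -119.26455429] [-0.98356816 -0.1805372 ] -169.59894829496073
[[ 99  99  98  98 102  48 101  98 100 102 100 101 103]
 [100  99 101 101  75  86  87  88  80 101 102 101  99]
 [ 84 102 101  92  45  54  85  76  28  93  99  99 100]
 [103 103  84  75  74  76  76  76  25  36  97  96 102]
 [102 101  74  74  75  74  75  75  40  24  64  61 103]
 [103 102  26  71  74  73  73  77  73  29  60  53 105]
 [104 102  40  75  76  75  75  75  67  26  62  46  96]
 [105 105  74  57  75  71  64  65  29  25  89  41 103]
 [104 103  68  49  22  28  15  26  31  76  64  62 108]
 [105 105 105  79  64  32  40  53  76  74  42 101 107]
 [109 109 109 103  69  74  82  66  77  46  89 107 109]]
[[142 141 141 143 143 143 142 142 142 143 143 143]
 [142 144 141 133 132 130 134 139 138 142 142 142]
 [143 141 131 123 122 121 120 121 120 139 142 141]
 [142 142 135 124 122 123 119 123 119 139 143 142]
 [142 143 105 123 124 121 120 123 122 116 140 141]
 [143 117  93 124 124 120 120 126 122  68 137 149]
 [153  78  74  90  89  90  89  96  95  60  87 146]
 [148  65  67  74  74  76  75  76  79  59  76 138]
 [143  96  65  72  77  72  74  72  74  54 101 117]
 [107 139  88  53  60  55  62  53  54  72 138  93]
 [ 89 111 145 133  74  65  71  82 134 138  98  87]]
top ((528.0462036132812, 225.81015014648438), (68.49437713623047, 25.61400032043457), 0.9534208178520203) px (181.6875, 194.5)
side ((530.2194213867188, 192.3992156982422), (64.2616195678711, 58.649993896484375), 12.98017406463623) px (245.5, 233.25)Traceback (most recent call last):
  File "<stdin>", line 19, in <module>
  File "h.py", line 19, in biggest
    return max(c,key=cv2.contourArea).reshape(-1,2)
           ~~~^^^^^^^^^^^^^^^^^^^^^^^
ValueError: max() iterable argument is empty
```

```bash
python3 -m pendant '[[0,0,0,0,0,-7.5,0.085],[0,0,0,0,0,-7.5,0.085],[0,0,0,0,0,-7.5,0.085],[0,0,0,0,0,-7.6,0.085],[0.011,0.044,0,0,0,0,0.085],[0.011,0.044,0,0,0,0,0.085],[0.011,0.044,0,0,0,0,0.085],[0.011,0.044,0,0,0,0,0.085],[0.011,0.044,0,0,0,0,0.085],[0.011,0.044,0,0,0,0,0.085],[0.011,0.044,0,0,0,0,0.085],[0.011,0.044,0,0,0,0,0.085]]'
python3 -m pendant '[[0.011,0.044,0,0,0,0,0.085],[0.011,0.044,0,0,0,0,0.085],[0.011,0.044,0,0,0,0,0.085],[0.011,0.044,0,0,0,0,0.085],[0.011,0.044,0,0,0,0,0.085],[0.011,0.044,0,0,0,0,0.085],[0.011,0.044,0.02,0,0,0,0.085],[0.011,0.044,0.02,0,0,0,0.085],[0,0,0.04,0,0,0,0.06],[0,0,0.04,0,0,0,0.06],[0,0,0,0,0,0,0.06],[0,0,0,0,0,0,0.06]]'
cat >> h.py <<'E'
def tip():
    s=arm.read_state();r=R.from_quat(s["ee_rot"]);M=r.as_matrix()
    return s,r,np.degrees(np.arctan2(M[1,0],M[0,0]))
def to(P,yaw=None):
    s,r,a=tip();print("clk",round(s["clock"],2),"pos",s["position"].round(1),"yaw",a.round(2),"zaxis",r.apply([0,0,1]).round(4),"F",s["contact_force"].round(1),"M",s["wrist_torque"].round(2),"w",round(s["gripper_width"],1),"g",round(s["grasp_force"],1))
    print("tool shift mm",r.inv().apply(np.array(P)-s["position"]).round(1), "wz" if yaw is not None else "", None if yaw is None else round(a-yaw,2))
E
python3 - <<'E'
from h import *
to([524.2,-114,31],9.9)
T=arm.get_image("top");S=arm.get_image("side")
def face(d,x0,y0,x1,y1,lo,hi,name):
    im=cv2.resize(cv2.cvtColor(d["image"],cv2.COLOR_RGB2GRAY)[y0:y1,x0:x1],None,fx=8,fy=8,interpolation=cv2.INTER_CUBIC)
    m=((im>lo)&(im<hi)).astype(np.uint8);m=cv2.morphologyEx(m,cv2.MORPH_OPEN,np.ones((31,31)))
    c=biggest(m);px=(c+.5)/8-.5+[x0,y0];w=plane(d,px,75)[:,:2]
    print(name,cv2.minAreaRect(np.float32(w)),"px",cv2.minAreaRect(np.float32(px))[0],"n",cv2.contourArea(c)/64)
face(T,178,184,202,206,62,83,"top");face(S,234,226,258,244,108,129,"side")
E
```

```text
clock: 1.5
position: [363.4, 253.1, 256.6]
ee_rot: [0.996, 0.086, 0.0, -0.0]
contact_force: [1.7, 0.6, 0.2]
gripper_width: 85.0
grasp_force: 0.0
clock: 2.7
position: [510.6, -76.9, 136.8]
ee_rot: [0.996, 0.087, -0.0, 0.0]
contact_force: [-0.4, 1.3, 0.9]
gripper_width: 60.4
grasp_force: 0.0
clk 2.7 pos [510.6 -76.9 136.8] yaw 9.94 zaxis [-4.e-04 -9.e-04 -1.e+00] F [-0.4  1.3  0.9] M [-0.02 -0.04 -0.02] w 60.4 g 0.0
tool shift mm [  7.   38.8 105.8] wz 0.04
top ((501.54095458984375, 188.29930114746094), (18.439109802246094, 16.083900451660156), 89.01214599609375) px (193.75, 202.8125) n 30.2578125
side ((524.92041015625, 206.67538452148438), (24.108078002929688, 30.220417022705078), 12.853041648864746) px (246.1875, 237.125) n 68.8203125
```

```bash
python3 -m pendant '[[0.007,0.039,0,0,0,0,0.06],[0,0,0.03,0,0,0,0.06],[0,0,0.03,0,0,0,0.06],[0,0,0.026,0,0,0,0.06],[0,0,0,0,0,0,0.06],[0,0,0,0,0,0,0.06]]'
python3 - <<'E'
from h import *
to([524.2,-114,31],9.9)
T=arm.get_image("side");cv2.imwrite("pics/s1.png",cv2.convertScaleAbs(cv2.resize(T["image"][130:260,200:360],None,fx=4,fy=4)[:,:,::-1],alpha=1.2))
E
```

```text
clock: 3.4
position: [525.3, -113.7, 52.2]
ee_rot: [0.996, 0.087, 0.002, 0.0]
contact_force: [0.1, -0.2, 0.8]
gripper_width: 60.0
grasp_force: 0.0
clk 3.4 pos [ 525.3 -113.7   52.2] yaw 9.97 zaxis [ 3.2e-03 -3.0e-04 -1.0e+00] F [ 0.1 -0.2  0.8] M [-0.04 -0.02  0.05] w 60.0 g 0.0
tool shift mm [-1.2  0.1 21.2] wz 0.07
```

View pics/s1.png

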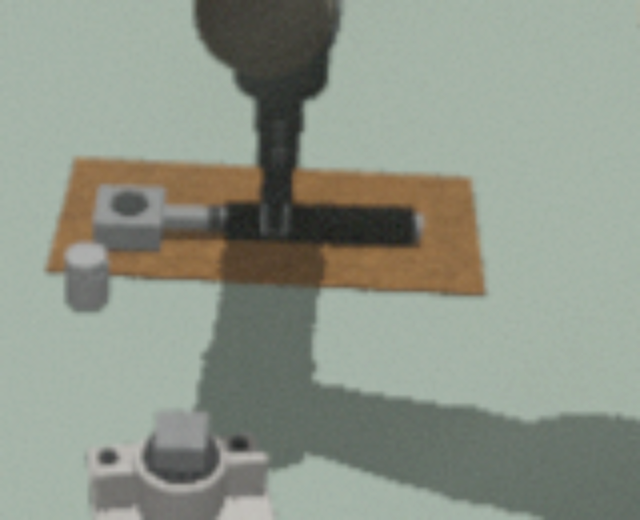

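The open fingers straddle the grip at about crop px (275,215), roughly x = 124 mm on the wrench, and the canister is clear. I lower and close.

```bash
python3 -m pendant '[[0,0,0.011,0,0,0,0.06],[0,0,0.01,0,0,0,0.06],[0,0,0,0,0,0,0.04],[0,0,0,0,0,0,0.01],[0,0,0,0,0,0,0.01],[0,0,0,0,0,0,0.01],[0,0,0,0,0,0,0.01],[0,0,0,0,0,0,0.01]]'
python3 - <<'E'
from h import *
to([524.2,-114,31],9.9)
E
```

```text
clock: 4.25
position: [523.9, -114.1, 29.6]
ee_rot: [0.996, 0.086, 0.0, 0.0]
contact_force: [0.2, -0.3, 1.5]
gripper_width: 22.9
grasp_force: 59.5
clk 4.25 pos [ 523.9 -114.1   29.6] yaw 9.9 zaxis [ 5.e-04 -1.e-04 -1.e+00] F [ 0.2 -0.3  1.5] M [-0.26  0.08  0.15] w 22.9 g 59.5
tool shift mm [ 0.3 -0.1 -1.4] wz 0.0
```

```bash
python3 -m pendant '[[0,0,-0.01,0,0,0,0.01],[0,0,-0.03,0,0,0,0.01],[0,0,-0.04,0,0,0,0.01],[0,0,-0.04,0,0,0,0.01],[0,0,0,0,0,0,0.01],[0,0,0,0,0,0,0.01],[0,0,0,0,0,0,0.01]]'
python3 - <<'E'
from h import *
to([524.2,-114,150],9.9)
T=arm.get_image("top");S=arm.get_image("side")
o=np.zeros((480,800,3),np.uint8)
o[:384,:384]=cv2.resize(T["image"][178:210,174:206],(384,384),interpolation=cv2.INTER_CUBIC)
o[:384,400:784]=cv2.resize(S["image"][222:254,230:262],(384,384),interpolation=cv2.INTER_CUBIC)
cv2.imwrite("pics/sc.png",cv2.convertScaleAbs(o[:384,:,::-1],alpha=1.5))
E
```

```text
clock: 4.95
position: [521.7, -113.9, 147.4]
ee_rot: [0.996, 0.086, -0.002, -0.001]
contact_force: [-0.3, 0.2, -6.3]
gripper_width: 23.1
grasp_force: 59.6
clk 4.95 pos [ 521.7 -113.9  147.4] yaw 9.83 zaxis [-4.9e-03  7.0e-04 -1.0e+00] F [-0.3  0.2 -6.3] M [-0.02  0.16  0.04] w 23.1 g 59.6
tool shift mm [ 2.4  0.5 -2.6] wz -0.07
```

View pics/sc.png

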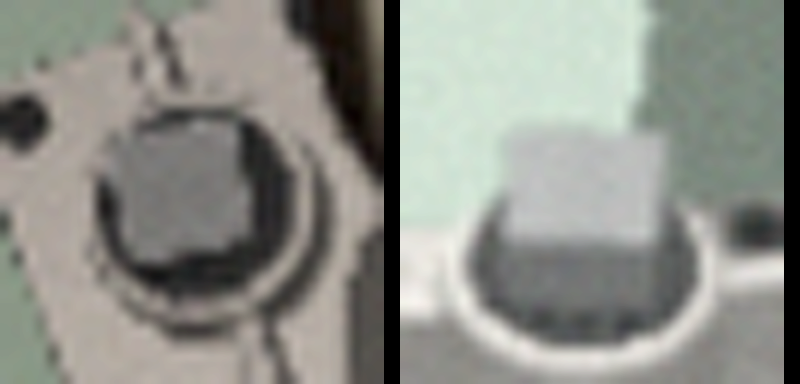

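The top crop shows screw face corners near (110,135), (238,120), (250,245), (128,265). The side crop shows them near (103,125), (266,133), (258,243), (105,240), relative to x = 400.

```bash
python3 - <<'E'
from h import *
T=arm.get_image("top");S=arm.get_image("side")
t=np.array([[110,135],[238,120],[250,245],[128,265]])/12-.5+[174,178]
s=np.array([[103,125],[266,133],[258,243],[105,240]])/12-.5+[230,222]
for d,p in((T,t),(S,s)):
    w=plane(d,p,75)[:,:2];e=np.roll(w,-1,0)-w
    print(w.mean(0).round(1),np.linalg.norm(e,axis=1).round(1),np.degrees(np.arctan2(e[:,1],e[:,0])).round(1))
print(tri(T,t.mean(0),S,s.mean(0)))
# wrench head in top view now: top face z = 147.4-29.6+30
hsv=cv2.cvtColor(T["image"],cv2.COLOR_RGB2HSV)
c=T["xyz"];p=proj(T,[[645,-93,148],[521,-114,148]]);print(p)
x,y=p[0].astype(int);sub=hsv[y-25:y+25,x-25:x+25]
m=(sub[...,1]<60)&(sub[...,2]>60);b=biggest(m)+[x-25,y-25];w=plane(T,b,148)[:,:2];print(cv2.minAreaRect(np.float32(w)))
E
```

```text
[530.7 204.4] [33.1 32.5 31.5 34. ] [ -84.4 -173.9   98.3    8.8]
[528.7 206.8] [35.9 34.2 32.6 35.7] [-171.2   99.6   11.3  -75.2]
(array([530.12497391, 204.7269472 ,  72.85911853]), np.float64(1.8003368061754146))
[[286.85565566 148.30021156]
 [295.76816326 190.4270687 ]]
((648.64453125, -90.31660461425781), (143.91726684570312, 147.73007202148438), 88.81964111328125)
```

```bash
python3 -m pendant '[[-0.002,-0.012,0,0,0,0,0.01],[-0.006,-0.031,0,0,0,0,0.01],[-0.006,-0.032,0,0,0,0,0.01],[-0.007,-0.036,0,0,0,0,0.01],[-0.007,-0.036,0,0,0,0,0.01],[-0.007,-0.036,0,0,0,0,0.01],[-0.007,-0.036,0,0,0,0,0.01],[-0.006,-0.032,0,0,0,0,0.01],[-0.006,-0.031,0,0,0,0,0.01],[-0.005,-0.02,0,0,0,0,0.01],[-0.003,-0.011,0,0,0,0,0.01],[0,0,0,0,0,0,0.01]]'
python3 -m pendant '[[0,0,0,0,0,0,0.01],[0,0,0,0,0,0,0.01],[0,0,0,0,0,0,0.01]]'
python3 - <<'E'
from h import *
to([407.2,183.9,147.5],9)
T=arm.get_image("top");S=arm.get_image("side")
o=np.zeros((400,800,3),np.uint8)
p=proj(T,[[530,205,148]])[0].astype(int);q=proj(S,[[530,205,110]])[0].astype(int);print(p,q)
o[:400,:400]=cv2.resize(T["image"][p[1]-20:p[1]+20,p[0]-20:p[0]+20],(400,400),interpolation=cv2.INTER_CUBIC)
o[:400,400:]=cv2.resize(S["image"][q[1]-40:q[1]+40,q[0]-40:q[0]+40],(400,400),interpolation=cv2.INTER_CUBIC)
cv2.imwrite("pics/ab.png",cv2.convertScaleAbs(o[:,:,::-1],alpha=1.4))
E
```

```text
clock: 6.35
position: [408.3, 184.7, 149.2]
ee_rot: [0.996, 0.087, -0.0, -0.0]
contact_force: [-0.2, -1.1, -5.2]
gripper_width: 22.9
grasp_force: 59.9
clock: 6.65
position: [409.1, 182.9, 149.2]
ee_rot: [0.996, 0.085, -0.0, 0.0]
contact_force: [-0.7, 1.1, -3.8]
gripper_width: 23.0
grasp_force: 59.9
clk 6.65 pos [409.1 182.9 149.2] yaw 9.8 zaxis [-3.e-04 -3.e-04 -1.e+00] F [-0.7  1.1 -3.8] M [-0.    0.09  0.06] w 23.0 g 59.9
tool shift mm [-1.7 -1.3  1.7] wz 0.8
[183 189] [244 226]
```

View pics/ab.png

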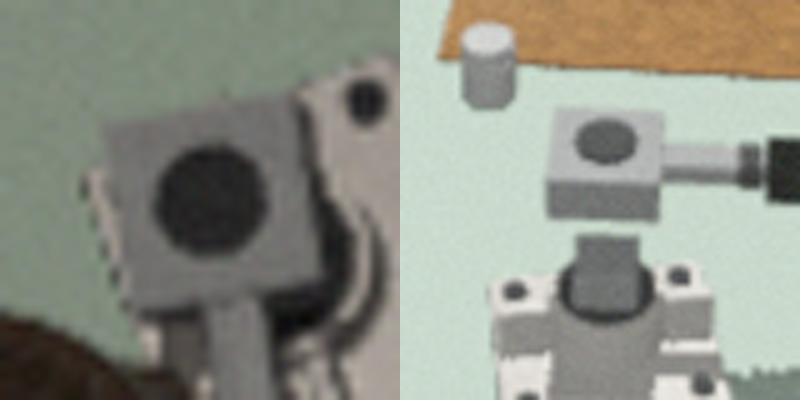

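The dark disc on the head top is at crop (211,201) in the top view, px (183.6,188.6). In the side view it is at crop (206,141), px (244.7,213.7). The wrench looks level above the screw.

```bash
python3 - <<'E'
from h import *
T=arm.get_image("top");S=arm.get_image("side")
print(plane(T,[[183.6,188.6]],149.6),plane(S,[[244.7,213.7]],149.6),tri(T,[183.6,188.6],S,[244.7,213.7]))
t=np.array([[103,130],[293,92],[325,275],[135,312]])/10-.5+[163,169]
w=plane(T,t,149.6)[:,:2];e=np.roll(w,-1,0)-w;print(w.mean(0),np.linalg.norm(e,axis=1).round(1),np.degrees(np.arctan2(e[:,1],e[:,0])).round(1))
to([409,183,120],9)
E
```

```text
[[532.21203109 204.28971711 149.6       ]] [[529.97219185 202.3736383  149.6       ]] (array([530.77057401, 203.86078309, 151.0491517 ]), np.float64(2.31395268735391))
[531.95844491 203.49319306] [55.7 54.1 55.1 53.9] [ -79.7 -169.5  100.    11.1]
clk 6.85 pos [409.1 183.3 149.3] yaw 9.83 zaxis [-0. -0. -1.] F [ 0.8  0.1 -4.9] M [-0.05  0.13  0.06] w 23.1 g 59.9
tool shift mm [-0.2  0.2 29.3] wz 0.83
```

```bash
python3 -m pendant '[[-0.001,-0.0012,0.02,0,0,0,0.01],[0,0,0.018,0,0,0,0.01],[0,0,0.004,0,0,0,0.01],[0,0,0.004,0,0,0,0.01],[0,0,0.004,0,0,0,0.01],[0,0,0.004,0,0,0,0.01],[0,0,0,0,0,0,0.01]]'
python3 - <<'E'
from h import *
to([408,184.1,82.6],9)
E
```

```text
clock: 7.55
position: [407.7, 184.6, 95.2]
ee_rot: [0.996, 0.086, -0.0, 0.0]
contact_force: [-0.0, -0.3, -4.8]
gripper_width: 23.0
grasp_force: 59.8
clk 7.55 pos [407.7 184.6  95.2] yaw 9.88 zaxis [-2.e-04 -1.e-04 -1.e+00] F [-0.  -0.3 -4.8] M [-0.06  0.17  0.06] w 23.0 g 59.8
tool shift mm [ 0.2  0.6 12.6] wz 0.88
```

```bash
python3 -m pendant '[[0,0,0.003,0,0,0,0.01],[0,0,0.003,0,0,0,0.01],[0,0,0.003,0,0,0,0.01],[0,0,0.002,0,0,0,0.01],[0,0,0,0,0,0,0.01]]'
python3 - <<'E'
from h import *
to([408,184.1,82.6],9)
E
```

```text
clock: 8.05
position: [407.6, 184.5, 84.0]
ee_rot: [0.996, 0.086, -0.0, 0.0]
contact_force: [0.6, 0.6, -5.3]
gripper_width: 23.2
grasp_force: 59.8
clk 8.05 pos [407.6 184.5  84. ] yaw 9.89 zaxis [-6.e-04 -5.e-04 -1.e+00] F [ 0.6  0.6 -5.3] M [-0.03  0.1   0.02] w 23.2 g 59.8
tool shift mm [0.3 0.5 1.4] wz 0.89
```

```bash
python3 -m pendant '[[0,0,0.001,0,0,0,0.01],[0,0,0.001,0,0,0,0.01],[0,0,0.001,0,0,0,0.01],[0,0,0,0,0,0,0.01],[0,0,0,0,0,0,0.01],[0,0,0,0,0,0,0.01]]'
python3 - <<'E'
from h import *
to([408,184.1,82.6],9)
E
```

```text
clock: 8.65
position: [407.9, 184.8, 81.5]
ee_rot: [0.996, 0.086, 0.0, -0.0]
contact_force: [-1.4, -0.1, -1.5]
gripper_width: 23.0
grasp_force: 60.3
clk 8.65 pos [407.9 184.8  81.5] yaw 9.89 zaxis [ 5.e-04  4.e-04 -1.e+00] F [-1.4 -0.1 -1.5] M [-0.    0.03  0.05] w 23.0 g 60.3
tool shift mm [-0.1  0.7 -1.1] wz 0.89
```

Seated, with the vertical force risen about 3.5 N. Now I turn clockwise on an arc about the screw axis (+wz, -y).

```bash
python3 -m pendant '[[0.0001,-0.0044,0,0,0,2,0.01],[0.0001,-0.0044,0,0,0,2,0.01],[0.0001,-0.0044,0,0,0,2,0.01],[0.0001,-0.0044,0,0,0,2,0.01],[0,0,0,0,0,0,0.01],[0,0,0,0,0,0,0.01]]'
cat > st.py <<'E'
from h import *
s,r,a=tip();i=r.inv()
print("yaw",a.round(2),"F tool",i.apply(s["contact_force"]).round(2),"M tool",i.apply(s["wrist_torque"]).round(3),"pos",s["position"].round(1),"clk",s["clock"],"grip",s["grasp_force"].round(1))
c=s["position"]+r.apply([125,0,0]);print("centre",c.round(1))
E
python3 st.py
```

```text
clock: 9.25
position: [406.3, 202.1, 81.5]
ee_rot: [1.0, 0.017, 0.0, -0.0]
contact_force: [0.8, -2.0, -1.5]
gripper_width: 23.5
grasp_force: 60.3Traceback (most recent call last):
  File "st.py", line 3, in <module>
    print("yaw",a.round(2),"F tool",i.apply(s["contact_force"]).round(2),"M tool",i.apply(s["wrist_torque"]).round(3),"pos",s["position"].round(1),"clk",s["clock"],"grip",s["grasp_force"].round(1))
                                                                                                                                                                           ^^^^^^^^^^^^^^^^^^^^^^
AttributeError: 'float' object has no attribute 'round'
```

```bash
sed -i 's/,"grip",s\["grasp_force"\].round(1)//' st.py; python3 st.py; python3 -m pendant '[[0.0001,-0.0033,0,0,0,1.5,0.01],[0.0001,-0.0033,0,0,0,1.5,0.01],[0,0,0,0,0,0,0.01],[0,0,0,0,0,0,0.01]]'; python3 st.py
```

```text
yaw 1.91 F tool [0.69 2.06 1.5 ] M tool [-0.549  0.577  0.201] pos [406.3 202.1  81.5] clk 9.25
centre [531.3 206.2  81.6]
clock: 9.65
position: [406.2, 208.6, 81.4]
ee_rot: [1.0, -0.009, 0.0, -0.0]
contact_force: [1.3, -0.9, -1.9]
gripper_width: 23.1
grasp_force: 60.4
yaw -1.08 F tool [1.36 0.91 1.91] M tool [-0.669  0.602  0.302] pos [406.2 208.6  81.4] clk 9.65
centre [531.2 206.2  81.4]
```

```bash
for i in 1; do python3 -m pendant '[[0.0001,-0.0033,0,0,0,1.5,0.01],[0.0001,-0.0033,0,0,0,1.5,0.01],[0,0,0,0,0,0,0.01]]'; done | grep clock; python3 st.py; python3 -m pendant '[[0.0001,-0.0033,0,0,0,1.5,0.01],[0,0,0,0,0,0,0.01]]'|grep clock; python3 st.py
```

```text
clock: 9.95
yaw -4.1 F tool [1.01 2.79 1.18] M tool [-0.843  0.732  0.312] pos [406.5 215.1  81.3] clk 9.95
centre [531.2 206.2  81.3]
clock: 10.15
yaw -5.58 F tool [1.82 2.29 1.4 ] M tool [-0.826  0.705  0.323] pos [406.7 218.4  81.3] clk 10.15
centre [531.2 206.2  81.3]
```

```bash
python3 -m pendant '[[0.0001,-0.0033,0,0,0,1.5,0.01],[0,0,0,0,0,0,0.01]]'|grep clock; python3 st.py
```

```text
clock: 10.35
yaw -7.08 F tool [0.35 2.96 0.9 ] M tool [-0.831  0.639  0.356] pos [407.1 221.6  81.3] clk 10.35
centre [531.2 206.2  81.2]
```

```bash
python3 -m pendant '[[0.0001,-0.0033,0,0,0,1.5,0.01],[0,0,0,0,0,0,0.01]]'|grep clock; python3 st.py
```

```text
clock: 10.55
yaw -8.57 F tool [0.53 3.62 0.52] M tool [-0.853  0.649  0.357] pos [407.6 224.9  81.2] clk 10.55
centre [531.2 206.2  81.2]
```

```bash
python3 -m pendant '[[0.0001,-0.0033,0,0,0,1.5,0.01],[0,0,0,0,0,0,0.01]]'|grep clock; python3 st.py
```

```text
clock: 10.75
yaw -10.07 F tool [0.25 1.92 0.06] M tool [-0.916  0.58   0.353] pos [408.1 228.1  81.2] clk 10.75
centre [531.2 206.2  81.1]
```

```bash
python3 -m pendant '[[0.0001,-0.0033,0,0,0,1.5,0.01],[0,0,0,0,0,0,0.01]]'|grep clock; python3 st.py
```

```text
clock: 10.95
yaw -11.64 F tool [1.22 3.81 0.41] M tool [-1.091  0.66   0.444] pos [408.9 231.4  81.2] clk 10.95
centre [531.3 206.2  81.1]
```

```bash
python3 -m pendant '[[0.0001,-0.0033,0,0,0,1.5,0.01],[0,0,0,0,0,0,0.01]]'|grep clock; python3 st.py
```

```text
clock: 11.15
yaw -13.15 F tool [0.49 4.19 0.29] M tool [-1.203  0.612  0.423] pos [409.5 234.6  81. ] clk 11.15
centre [531.2 206.1  80.9]
```

```bash
python3 -m pendant '[[0.0001,-0.0033,0,0,0,1.5,0.01],[0,0,0,0,0,0,0.01]]'|grep clock; python3 st.py
```

```text
clock: 11.35
yaw -14.68 F tool [-1.41  5.09  0.1 ] M tool [-1.422  0.143  0.456] pos [409.9 237.5  80.9] clk 11.35
centre [530.8 205.9  80.7]
```

```bash
python3 -m pendant '[[0.0001,-0.0022,0,0,0,1,0.01],[0,0,0,0,0,0,0.01]]'|grep clock; python3 st.py
```

```text
clock: 11.55
yaw -15.65 F tool [-2.51  5.17  1.01] M tool [-1.398 -0.075  0.415] pos [410.2 239.4  80.9] clk 11.55
centre [530.6 205.6  80.6]
```

```bash
python3 - <<'E'
from h import *
T=arm.get_image("top");S=arm.get_image("side")
p=proj(T,[[531,205,83]])[0].astype(int);q=proj(S,[[531,205,83]])[0].astype(int);print(p,q)
o=np.zeros((400,800,3),np.uint8)
o[:,:400]=cv2.resize(T["image"][p[1]-20:p[1]+20,p[0]-20:p[0]+20],(400,400),interpolation=cv2.INTER_CUBIC)
o[:,400:]=cv2.resize(S["image"][q[1]-30:q[1]+30,q[0]-20:q[0]+40],(400,400),interpolation=cv2.INTER_CUBIC)
cv2.imwrite("pics/tk.png",cv2.convertScaleAbs(o[:,:,::-1],alpha=1.4))
E
```

```text
[187 192] [244 234]
```

View pics/tk.png

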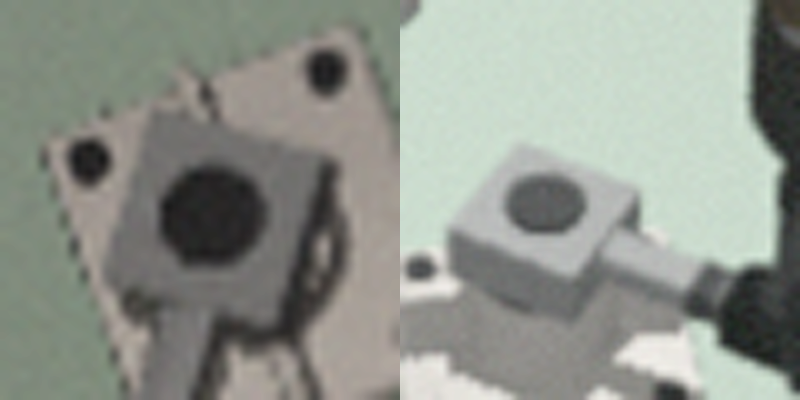

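The view shows the head at about yaw -15.5°, corners near (152,112), (328,160), (275,322), (105,275). The tool is at -15.65°, so there's no break-over yet. I'll step on while measuring the head's yaw automatically.

```bash
cat >> st.py <<'E'
d=arm.get_image("side");P=[531,205,83]
def quad(d):
    p=proj(d,[P])[0].astype(int);x0,y0=p-26
    im=cv2.resize(d["image"][y0:y0+52,x0:x0+52],None,fx=8,fy=8,interpolation=cv2.INTER_CUBIC)
    h=cv2.cvtColor(im,cv2.COLOR_RGB2HSV);lo,hi=(62,95) if d is T else (108,140)
    m=((h[...,1]<32)&(h[...,2]>lo)&(h[...,2]<hi)).astype(np.uint8)
    m=cv2.morphologyEx(m,cv2.MORPH_OPEN,np.ones((7,7)))
    n,l,s,c=cv2.connectedComponentsWithStats(m);
    b=max(range(1,n),key=lambda k:s[k,4]);c=biggest(l==b);w=plane(d,(c+.5)/8-.5+[x0,y0],83)[:,:2]
    k=np.linalg.norm(w-np.array(P[:2]),axis=1)<42;w=w[k]
    # dominant edge direction mod 90 from small chords
    e=np.roll(w,-24,0)-w;L=np.linalg.norm(e,axis=1);a=np.arctan2(e[:,1],e[:,0])[L<15]
    return np.degrees(np.angle(np.mean(np.exp(4j*a))))/4,len(w),cv2.minAreaRect(np.float32(w))
T=arm.get_image("top")
for v in(T,d): print("head",quad(v))
E
python3 st.py
```

```text
yaw -15.64 F tool [-2.74  5.68  0.33] M tool [-1.343 -0.142  0.434] pos [410.2 239.3  80.9] clk 11.65
centre [530.6 205.6  80.6]
head (np.float64(-16.259419622247055), 590, ((525.3428955078125, 207.31199645996094), (58.247032165527344, 70.69134521484375), 70.6594009399414))
head (np.float64(-17.40236223322596), 543, ((522.8322143554688, 208.84927368164062), (56.45273971557617, 65.47715759277344), 73.7469711303711))
```

```bash
python3 -m pendant '[[0.0001,-0.0022,0,0,0,1,0.01],[0,0,0,0,0,0,0.01]]'|grep clock; python3 st.py
```

```text
clock: 11.95
yaw -16.57 F tool [-1.71  5.63 -0.67] M tool [-1.721 -0.012  0.08 ] pos [410.6 241.   80.8] clk 11.95
centre [530.5 205.3  80.5]
head (np.float64(-17.507011292950207), 610, ((527.0892333984375, 206.32513427734375), (56.110347747802734, 74.45626831054688), 72.76235961914062))
head (np.float64(-17.719649022899006), 549, ((522.5185546875, 209.0255889892578), (56.871055603027344, 65.13410186767578), 73.28736877441406))
```

```bash
python3 -m pendant '[[0.0001,-0.0022,0,0,0,1,0.01],[0,0,0,0,0,0,0.01]]'|grep clock; python3 st.py
```

```text
clock: 12.25
yaw -17.48 F tool [-1.6   8.3   0.12] M tool [-2.082  0.13  -0.241] pos [411.  242.3  80.6] clk 12.25
centre [530.2 204.8  80.3]
head (np.float64(-16.93600819975908), 584, ((525.2504272460938, 207.30616760253906), (56.07712173461914, 70.0712890625), 72.74661254882812))
head (np.float64(-18.458830349407933), 557, ((522.56201171875, 209.00119018554688), (57.04884338378906, 65.31596374511719), 72.36873626708984))
```

Taking signs into account, the torque about the socket is 0.125·Fy − Mz ≈ 1.3 N m, so the hard stop is reached and the click is close.

```bash
python3 -m pendant '[[0,-0.0013,0,0,0,0.6,0.01],[0,0,0,0,0,0,0.01]]'|grep clock; python3 st.py
```

```text
clock: 12.55
yaw -18.04 F tool [-1.76  8.61 -0.99] M tool [-2.217  0.153 -0.466] pos [411.3 243.4  80.5] clk 12.55
centre [530.2 204.7  80.2]
head (np.float64(-16.84601361940975), 610, ((527.7913818359375, 206.31674194335938), (55.959869384765625, 75.1207046508789), 72.75243377685547))
head (np.float64(-18.34884481325723), 552, ((522.6394653320312, 208.8252716064453), (57.39176940917969, 65.01547241210938), 72.31844329833984))
```

```bash
python3 -m pendant '[[0,-0.0013,0,0,0,0.6,0.01],[0,0,0,0,0,0,0.01]]'|grep clock; python3 st.py
```

```text
clock: 12.85
yaw -18.65 F tool [-1.62  7.69 -0.4 ] M tool [-2.138  0.194 -0.408] pos [411.7 244.7  80.5] clk 12.85
centre [530.2 204.7  80.2]
head (np.float64(-17.706857484027637), 616, ((527.6672973632812, 206.37355041503906), (56.382423400878906, 74.89441680908203), 71.9213638305664))
head (np.float64(-18.32859027448339), 571, ((522.7398681640625, 208.9091796875), (56.11812210083008, 65.18157196044922), 72.55966186523438))
```

Torque has started to drop, so the break-over has begun. I go slightly further (well under 0.15 rad) to confirm.

```bash
python3 -m pendant '[[0,-0.0013,0,0,0,0.6,0.01],[0,0,0,0,0,0,0.01]]'|grep clock; python3 st.py;  python3 -m pendant '[[0,-0.0013,0,0,0,0.6,0.01],[0,0,0,0,0,0,0.01]]'|grep clock; python3 st.py
```

```text
clock: 13.15
yaw -19.26 F tool [-1.68  8.48 -1.34] M tool [-2.089  0.094 -0.349] pos [412.2 246.   80.5] clk 13.15
centre [530.2 204.8  80.3]
head (np.float64(-18.08256744094094), 618, ((527.627685546875, 206.59011840820312), (56.82038116455078, 74.86659240722656), 71.2467041015625))
head (np.float64(-18.193399616170293), 558, ((522.5745849609375, 208.81826782226562), (56.2950325012207, 65.31684112548828), 72.07002258300781))
clock: 13.45
yaw -19.88 F tool [-0.53  8.02 -0.08] M tool [-2.032  0.049 -0.204] pos [412.6 247.3  80.5] clk 13.45
centre [530.2 204.8  80.3]
head (np.float64(-18.100234051982383), 618, ((527.81884765625, 206.34735107421875), (56.02859115600586, 75.44368743896484), 72.25990295410156))
head (np.float64(-18.936535287480034), 553, ((522.71484375, 209.22039794921875), (56.541751861572266, 65.1548080444336), 72.36573791503906))
```

```bash
python3 -m pendant '[[0,-0.0022,0,0,0,1,0.01],[0,0,0,0,0,0,0.01]]'|grep clock; python3 st.py
```

```text
clock: 13.75
yaw -20.91 F tool [-1.63  6.52  0.35] M tool [-1.919  0.154 -0.176] pos [413.5 249.6  80.6] clk 13.75
centre [530.3 205.   80.3]
head (np.float64(-17.40891633806498), 590, ((525.3116455078125, 207.5840301513672), (56.40625, 69.92089080810547), 72.523193359375))
head (np.float64(-18.51351155355108), 558, ((522.4495239257812, 208.76937866210938), (56.919193267822266, 65.38831329345703), 73.372802734375))
```

Torque is down to about 1.0 N m, so it clicked with roughly 0.06 rad of give. I back off, then lift.

```bash
python3 -m pendant '[[0,0.0022,0,0,0,-1,0.01],[0,0.0033,0,0,0,-1.5,0.01],[0,0.0033,0,0,0,-1.5,0.01],[0.0001,0.0033,0,0,0,-1.5,0.01],[0.0001,0.0033,0,0,0,-1.5,0.01],[0.0001,0.0022,0,0,0,-1,0.01],[0,0,0,0,0,0,0.01],[0,0,0,0,0,0,0.01]]'|grep clock; python3 st.py
```

```text
clock: 14.65
yaw -13.04 F tool [-3.59  4.33  2.91] M tool [-1.191 -0.629  0.36 ] pos [409.5 234.1  81. ] clk 14.65
centre [531.3 205.9  80.8]
head (np.float64(-13.474508350849115), 636, ((528.3018798828125, 206.67730712890625), (55.881927490234375, 75.912841796875), 76.45500946044922))
head (np.float64(-13.766287846885394), 604, ((523.6602172851562, 211.94725036621094), (63.23561477661133, 65.82508850097656), 76.68991088867188))
```

```bash
python3 -m pendant '[[-0.0005,0.0006,-0.002,0,0,0,0.01],[0,0,-0.004,0,0,0,0.01],[0,0,-0.004,0,0,0,0.01],[0,0,0,0,0,0,0.01]]'; python3 st.py|head -2;python3 -m pendant '[[0,0,-0.006,0,0,0,0.01],[0,0,-0.008,0,0,0,0.01],[0,0,-0.015,0,0,0,0.01],[0,0,-0.025,0,0,0,0.01],[0,0,0,0,0,0,0.01],[0,0,0,0,0,0,0.01]]'; python3 st.py|head -2
```

```text
clock: 15.15
position: [409.5, 234.1, 91.7]
ee_rot: [0.994, -0.113, 0.0, -0.0]
contact_force: [-0.3, -4.0, -5.8]
gripper_width: 23.3
grasp_force: 59.7
yaw -13.03 F tool [0.61 4.01 5.77] M tool [-0.92  -0.377  0.278] pos [409.5 234.1  91.7] clk 15.15
centre [531.2 205.9  91.7]
clock: 15.85
position: [410.0, 235.0, 146.1]
ee_rot: [0.994, -0.113, 0.001, -0.002]
contact_force: [-0.4, 0.3, -5.0]
gripper_width: 22.7
grasp_force: 59.9
yaw -12.98 F tool [-0.48 -0.17  5.01] M tool [-0.11  -0.133 -0.029] pos [410.  235.  146.1] clk 15.85
centre [531.8 206.9 146.3]
```

```bash
python3 -m pendant '[[0,0,0,0,0,-4,0.01],[0,0,0,0,0,-7,0.01],[0,0,0,0,0,-7,0.01],[0,0.012,0,0,0,-3.5,0.01],[0.006,0.03,0,0,0,0,0.01],[0.006,0.034,0,0,0,0,0.01],[0.007,0.036,0,0,0,0,0.01],[0.007,0.036,0,0,0,0,0.01],[0.007,0.036,0,0,0,0,0.01],[0.007,0.036,0,0,0,0,0.01],[0.007,0.036,0,0,0,0,0.01],[0.007,0.036,0,0,0,0,0.01]]'
python3 -m pendant '[[0.007,0.036,0,0,0,0,0.01],[0.006,0.03,0,0,0,0,0.01],[0.003,0.015,0,0,0,0,0.01],[0,0.005,0,0,0,0,0.01],[0,0,0,0,0,0,0.01],[0,0,0,0,0,0,0.01],[0,0,0,0,0,0,0.01]]'
python3 - <<'E'
from h import *
to([534.5,-134,60],8.5)
T=arm.get_image("top");S=arm.get_image("side")
o=np.zeros((480,800,3),np.uint8)
o[:480,:320]=cv2.resize(T["image"][130:250,260:340],(320,480))
o[:360,320:]=cv2.resize(S["image"][110:230,200:360],(480,360))
cv2.imwrite("pics/mt.png",cv2.convertScaleAbs(o[:,:,::-1],alpha=1.4))
E
```

```text
clock: 17.15
position: [505.0, -48.5, 143.9]
ee_rot: [0.997, 0.074, -0.001, 0.0]
contact_force: [1.5, 0.5, -5.1]
gripper_width: 22.9
grasp_force: 60.0
clock: 17.85
position: [533.5, -128.6, 145.3]
ee_rot: [0.997, 0.075, -0.0, -0.0]
contact_force: [-0.5, 0.3, -6.2]
gripper_width: 22.9
grasp_force: 60.1
clk 17.85 pos [ 533.5 -128.6  145.3] yaw 8.57 zaxis [-3.e-04  2.e-04 -1.e+00] F [-0.5  0.3 -6.2] M [0.01 0.09 0.07] w 22.9 g 60.1
tool shift mm [ 0.2  5.6 85.3] wz 0.07
```

View pics/mt.png

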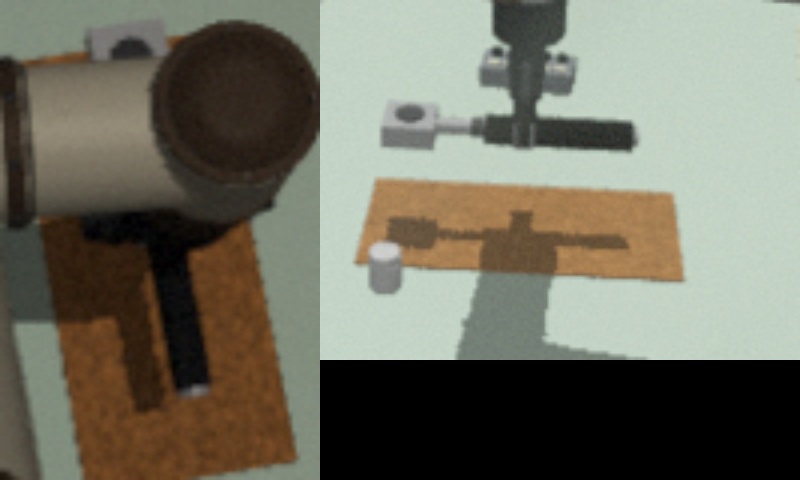

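The wrench is straight and level over the mat, with the canister clear. I lower gently.

```bash
python3 -m pendant '[[0,0.005,0.02,0,0,0,0.01],[0,0,0.03,0,0,0,0.01],[0,0,0.03,0,0,0,0.01],[0,0,0.015,0,0,0,0.01],[0,0,0.008,0,0,0,0.01],[0,0,0.004,0,0,0,0.01],[0,0,0,0,0,0,0.01],[0,0,0.003,0,0,0,0.01],[0,0,0,0,0,0,0.01]]'; python3 st.py | head -1
```

```text
clock: 18.85
position: [534.9, -134.5, 35.9]
ee_rot: [0.997, 0.074, 0.001, 0.0]
contact_force: [0.7, -0.4, -4.5]
gripper_width: 22.7
grasp_force: 60.0
yaw 8.49 F tool [0.64 0.46 4.51] M tool [ 0.05  -0.104 -0.014] pos [ 534.9 -134.5   35.9] clk 18.85
```

```bash
python3 -m pendant '[[0,0,0.002,0,0,0,0.01],[0,0,0.002,0,0,0,0.01],[0,0,0.001,0,0,0,0.01],[0,0,0,0,0,0,0.01],[0,0,0,0,0,0,0.01]]'; python3 -m pendant '[[0,0,0.001,0,0,0,0.01],[0,0,0,0,0,0,0.01],[0,0,0,0,0,0,0.01]]'; python3 st.py | head -1
```

```text
clock: 19.45
position: [534.5, -134.5, 30.2]
ee_rot: [0.997, 0.074, -0.0, 0.0]
contact_force: [-1.0, 0.8, -4.9]
gripper_width: 22.8
grasp_force: 60.1
clock: 19.75
position: [534.7, -134.5, 29.6]
ee_rot: [0.997, 0.074, 0.0, 0.0]
contact_force: [-0.1, 0.2, -1.4]
gripper_width: 23.1
grasp_force: 60.5
yaw 8.5 F tool [-0.12 -0.17  1.36] M tool [ 0.088 -0.432 -0.03 ] pos [ 534.7 -134.5   29.6] clk 19.75
```

```bash
python3 -m pendant '[[0,0,0.0005,0,0,0,0.01],[0,0,0,0,0,0,0.024],[0,0,0,0,0,0,0.03],[0,0,0,0,0,0,0.045],[0,0,0,0,0,0,0.06],[0,0,0,0,0,0,0.06],[0,0,0,0,0,0,0.06]]'; python3 -m pendant '[[0,0,-0.01,0,0,0,0.06],[0,0,-0.02,0,0,0,0.06],[0,0,-0.03,0,0,0,0.06],[0,0,-0.05,0,0,0,0.06],[0,0,-0.05,0,0,0,0.06],[0,-0.05,0,0,0,0,0.06],[0,-0.05,0,0,0,0,0.06],[0,-0.05,0,0,0,0,0.06],[0,-0.05,0,0,0,0,0.06],[0,-0.05,0,0,0,0,0.06],[0,0,0,0,0,0,0.06],[0,0,0,0,0,0,0.06]]'
python3 - <<'E'
from h import *
T=arm.get_image("top");S=arm.get_image("side")
o=np.zeros((480,800,3),np.uint8)
o[:480,:320]=cv2.resize(T["image"][130:250,260:340],(320,480))
o[:360,320:]=cv2.resize(S["image"][110:230,200:360],(480,360))
cv2.imwrite("pics/end.png",cv2.convertScaleAbs(o[:,:,::-1],alpha=1.4))
E
```

```text
clock: 20.55
position: [534.6, -134.5, 28.8]
ee_rot: [0.997, 0.074, 0.0, 0.0]
contact_force: [-0.6, 0.3, -1.0]
gripper_width: 59.6
grasp_force: 0.0
clock: 21.75
position: [497.3, 113.9, 189.5]
ee_rot: [0.997, 0.075, 0.0, -0.0]
contact_force: [-0.4, -0.6, -0.3]
gripper_width: 60.0
grasp_force: 0.0
```

View pics/end.png

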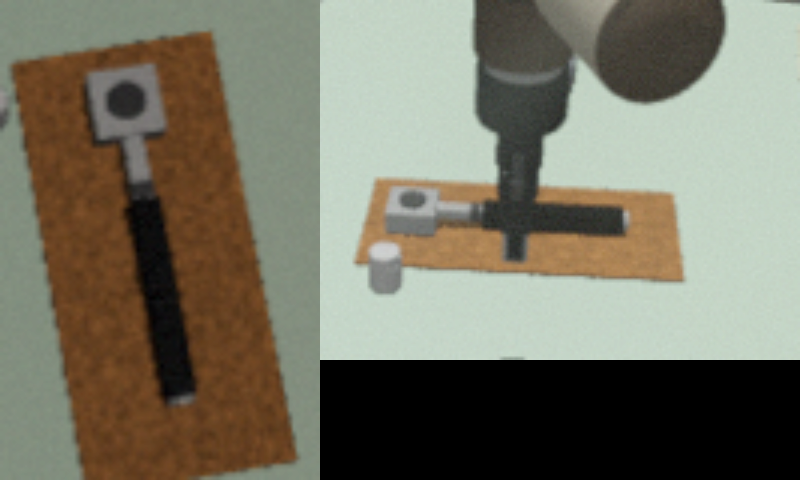

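The wrench lies straight and flat, centred on the mat: head disc at crop (126,100), handle end at (180,398). The gripper is clear of everything.

```bash
python3 -c "
from bench import arm
print(arm.job_done())"
```

```text
the job is handed in; nothing more can be done
None
```

The job is handed in, with no verdict returned: the socket seated on the screw, the torque drop showed the click (about 0.06 rad of give by my estimate), and the wrench is back flat on the mat at about 22 s.

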